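# Load, shut and pin a shelf-cleat drilling jig

### The job

Get the clamshell drilling jig ready for the drill: push all three wooden cleats along their channels until they are flush against the fence, then fold the upper half of the jig down shut on them. Take the locking pin from its stand and push it down through the holes of both halves until its collar sits on the upper half, and finish while still gripping the pin's knob and pressing down on it with about a kilogram's weight, so that the jig is held shut; do not let go. Leave the cup, the screwdriver and the tape measure where they are.

Things in the scene. Friction and masses are not known exactly. Their poses are not given: they have to be found in the camera images.
- jig: Lower half, brown wood, fixed: board 180 (x) x 170 (y) x 18 mm; origin under its centre, on the bench; z up, x along the hinge, y towards it. On its +y side a fence bar 20 mm thick rises 19 mm above the board; its face to the cleats is at y = +55 mm. Four ribs 8 mm high (x = -69, -23, 23, 69, y = -15 to 55 mm) make three channels 42 mm wide, open to -y.
- cleat0: First of three identical pale wood cleats, 40 wide (its x) x 80 long (its y) x 20 thick mm, 45 g, loose on the lower half, length along jig y; origin: centre of its underside, 18 mm above the bench. Its channel is at jig x = -46 mm. Flush against the fence its origin is at jig y = +15 mm; it starts 10 to 32 mm short of that.
- cleat1: Middle one of three identical pale wood cleats, 40 wide (its x) x 80 long (its y) x 20 thick mm, 45 g, loose on the lower half, length along jig y; origin: centre of its underside, 18 mm above the bench. Its channel is at jig x = 0 mm. Flush against the fence its origin is at jig y = +15 mm; it starts 10 to 32 mm short of that.
- cleat2: Last of three identical pale wood cleats, 40 wide (its x) x 80 long (its y) x 20 thick mm, 45 g, loose on the lower half, length along jig y; origin: centre of its underside, 18 mm above the bench. Its channel is at jig x = 46 mm. Flush against the fence its origin is at jig y = +15 mm; it starts 10 to 32 mm short of that.
- upper (a joint): Angle of the jig's upper half, rad: 0 is shut, lying flat on the 20 mm cleats; positive is open. It starts standing open, 1.45 to 1.85 (1.57 is upright, more leans back away from the cleats), and can swing to 1.9. The hinge is stiff (0.35 Nm): the half stays where it is left.
- hinge (a point): Middle of the hinge axis, at jig (0, 65, 44) mm; it runs along jig x. The upper half is a plywood panel 150 mm wide (along x), 12 mm thick, 0.25 kg, reaching 140 mm from the axis, which lies in its mid-plane. Shut, it points to jig -y, underside 38 and top 50 mm above the bench.
- upper_hole (a point): Centre of the pin hole in the upper half, on its outer face (the top when shut): 12.5 mm wide, right through, midway along the width, 117 mm from the hinge axis, 23 mm from the free edge. (The three steel drill bushings 45 mm from the axis, 2 mm proud, are not for the pin.)
- lower_hole (a point): Mouth of the pin hole in the lower half, at jig (0, -52, 18) mm: 12.5 mm wide, right through the 18 mm board, directly under the upper hole when the jig is shut.
- pin: Bare steel locking pin, 70 g, upright in its stand: shaft 10 mm thick, 46 long, tapered foot; collar 24 mm wide, 4 thick; round knob 16 mm wide, 30 high, to grip. Origin at the foot's tip, z up along the pin. In the stand, and also when home in the shut jig, the tip is 4 mm, the collar's underside 50 and the knob 54 to 84 mm above the bench.
- stand: Fixed square brown wood block 56 x 56 x 50 mm with a 12.5 mm hole right down its middle, in which the pin stands; origin at the centre of its underside. It may stand at either of two places to the right of the jig, the cup at the other.
- cup: Bystander: white cup 68 mm across, 55 mm high; origin at the centre of its underside.
- screwdriver: Bystander: screwdriver lying on the bench behind the jig (on its hinge side), about 30 mm high; origin at its underside.
- tape: Bystander: grey tape measure 65 x 34 x 62 mm, beyond the jig; origin at the centre of its underside.

How it is judged:
On the way, in this order (a step that is already met when the one before it is completed fails the run):
1. all three cleats flush against the fence, the jig still open (y of each of cleat0, cleat1, cleat2 in the frame of jig above 0.0115 m and z of each of cleat0, cleat1, cleat2 in the frame of jig below 0.022 m and value of joint upper above 0.5 rad), for 0.2 s.
2. the upper half folded shut on the cleats (y of each of cleat0, cleat1, cleat2 in the frame of jig above 0.0115 m and z of each of cleat0, cleat1, cleat2 in the frame of jig below 0.022 m and value of joint upper below 0.04 rad), for 0.2 s.
At the end, for the whole second after the job is handed in: Cleats flat, within 3.5 mm of the fence; upper half under 0.02 rad; pin upright in both holes, tip within 4 mm of the lower hole's axis, collar within 3 mm of sitting on the upper half; fingers grip the pin (over 2 N) and it presses the upper half with over 4 N (y of each of cleat0, cleat1, cleat2 in the frame of jig above 0.0115 m and z of each of cleat0, cleat1, cleat2 in the frame of jig below 0.022 m and value of joint upper below 0.02 rad and z of pin in the frame of jig below 0.007 m and horizontal distance between pin and lower_hole below 0.004 m and angle between pin's own z axis and vertical below 0.08 rad and contact force between the fingers and pin above 2 N and contact force between pin and upper above 4 N); the arm keeps its last pose, push and grip.
It fails at once if the cup is shoved or knocked (moved over 30 mm) (distance of cup from where it was at the start of the episode above 0.03 m).
It fails at once if the screwdriver is shoved or knocked (moved over 30 mm) (distance of screwdriver from where it was at the start of the episode above 0.03 m).
It fails at once if the tape measure is shoved or knocked (moved over 30 mm) (distance of tape from where it was at the start of the episode above 0.03 m).
It also fails if it takes over 64 s, if anything falls off the work surface, if the arm or the gripper's body presses on something with over 40 N, if the wrist force passes 120 N, or if a joint passes its speed limit or range.

### The arm

A 6-joint arm with a two-finger parallel gripper is mounted at the origin on the work surface. World frame = base frame: x ahead of the robot, y to its left, z up, the work surface at z = 0. Lengths are in m, angles in rad, forces in N, time in s.
With the tool pointing down it reaches from about 0.3 to 0.75 m from the base axis. Payload 8.5 kg.
Tool frame: the origin (TCP) lies on the centre line of the jaws, within the pads' length; the fingertips stand 14 mm ahead of it and the grasp point (between the pads) lies 5 mm behind it; z points along the fingers, y is the line along which they close (so a half turn about z gives the same grasp; the last joint's range is limited). The gripper opens to 88 mm and grips with 3 to 60 N. Pads are 18 mm wide; open, the fingers measure 123 mm over their backs; the gripper's body (75 mm by 187 mm) begins 45 mm behind the grasp point.
Start: joints at [0.933, 0.381, 1.297, -0, 1.464, -0.215], TCP at [0.226, 0.502, 0.253] pointing down, gripper open.
Joint ranges: [-3.11, 3.11], [-0.89, 2.33], [0.22, 2.48], [-1.42, 4.56], [0.17, 2.85], [-2.88, 2.88]. Speed limits (rad/s): [2.39, 2.39, 3.14, 3.14, 3.14, 3.14].

### API

Orientations are given as [roll, pitch, yaw] about the fixed x, y, z axes, in that order (R = Rz(yaw) Ry(pitch) Rx(roll)).
In Python, from cell import bot, vision, job, readout gives the robot as it stands (bot), with the cameras (vision), the job (job) and the readings (readout).
- The arm moves only by the shell command python3 nudge.py 'ROWS' [FORCE]. ROWS is a JSON list of rows, 1 to 5 of them, each written [[dx, dy, dz], turn, opening]: dx, dy, dz in m, then a turn about the tool's z in rad, then the finger opening in m; each row is the pose to reach, as a shift and turn from the pose commanded when the command began, along the tool's axes at that moment; what a row does not reach only later rows make up. A row lasts 1/10 s, in which the tool goes at most 0.05 m and 0.15 rad, less where a joint would pass 70% of its speed; a pose out of reach is approached as far as the arm can. The fingers move at their own pace and stop on an object; FORCE is the grip in N (left out, the last holds). Time passes only in rows, so rows that do not move let the fingers close. It prints the time, the measured TCP pose, the force, the opening and the grip force at its end. Input that does not fit is refused with a message, and nothing moves.
- readout.read_state(): the state, without advancing time (a new reading comes with each control period).
- vision.grab_frame(name): name is "side" or "top"; returns the picture (384x512x3 uint8, blue, green, red); there is no depth.
- vision.calibration(name): a dict with "camera_matrix" (3x3 intrinsics, pixels), "cam_to_world" (4x4, takes a point from camera to world coordinates). Camera axes: x right, y up, looking along -z (the intrinsics and any distortion apply to the point x, -y, -z); pixel columns grow to the right and rows downward; lengths in m; the calibration is good to about 2 mm. A picture is of the moment at which its call begins. calibration takes no time and is no camera call.
- job.close_job(): hands the job in; it is judged then, once.
The state is a dict: "clock": time; "joint_pos": joint angles; "joint_vel": joint speeds; "tau": joint torques, N m; "eef_pos": TCP position; "orientation": TCP orientation; "wrist_force": force on the tool from outside, world axes, zero at the start; "ft_torque": the same for the moment, N m; "gripper_width": finger opening in m; "finger_force": force on a finger pad.
Only numpy, scipy, OpenCV 4.12 (cv2) and the standard library are available. Lean on these libraries where they do the work, as an engineer would, in place of code of your own. Each camera call takes 0.05 s, during which the arm holds its last target. There are 200 camera calls.

## Working session

There is one attempt and no reset: what is moved stays moved. The work goes in short steps, Python scripts to look and compute and a shell command to move; the robot and the scene stay as the last step left them, time stands still between calls to the robot, and variables do not carry over. Pictures are saved under pics/ and viewed, at most 10 in all, crops included, and the job is handed in when it is done.

```bash
ls; mkdir -p pics
python3 - <<'E'
from cell import bot, vision, job, readout
import cv2
for n in("side","top"):
    cv2.imwrite(f"pics/{n}0.png",vision.grab_frame(n)); c=vision.calibration(n); print(c["camera_matrix"],c["cam_to_world"],{k:v for k,v in c.items() if k not in("camera_matrix","cam_to_world")})
print(readout.read_state())
E
```

```text
cell.py
nudge.py
pics
[[372.37435069   0.         253.35568128]
 [  0.         372.37435069 192.35426825]
 [  0.           0.           1.        ]] [[ 0.97346715  0.1496689  -0.17309225  0.43271054]
 [-0.22844989  0.59226867 -0.77267617 -0.68928815]
 [-0.01312848  0.79171778  0.61074594  0.63561793]
 [ 0.          0.          0.          1.        ]] {}
[[399.30042279   0.         259.3429074 ]
 [  0.         399.30042279 185.89038731]
 [  0.           0.           1.        ]] [[-0.02338781  0.98033878 -0.1959308   0.40100656]
 [-0.99970348 -0.02426276 -0.00206629  0.02942225]
 [-0.00677949  0.19582438  0.98061555  1.0981866 ]
 [ 0.          0.          0.          1.        ]] {}
{'clock': 0.1, 'joint_pos': array([ 9.32697190e-01,  3.81136527e-01,  1.29810235e+00, -9.44262375e-06,
        1.46357976e+00, -2.15300325e-01]), 'joint_vel': array([-8.04016833e-04,  5.35763079e-04, -6.12249042e-04,  1.17401449e-03,
        1.34589743e-05, -2.64398476e-03]), 'tau': array([ 3.51115697e-03, -4.38653970e+01, -2.24910039e+01,  7.13830604e-02,
        3.42368020e-02, -7.31788577e-05]), 'eef_pos': array([0.22555077, 0.50139669, 0.25222312]), 'orientation': array([-3.14039297e+00, -2.52749675e-04,  2.71879471e+00]), 'wrist_force': array([-0.69571173,  0.4851195 , -0.17940621]), 'ft_torque': array([ 0.0331882 , -0.01330452,  0.01263124]), 'finger_force': 0.0, 'gripper_width': 0.08822077642183525}
```

View pics/side0.png

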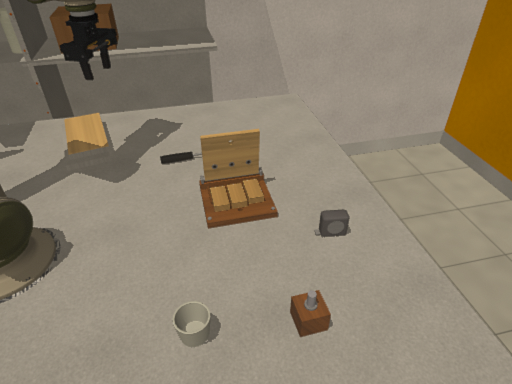

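View pics/top0.png

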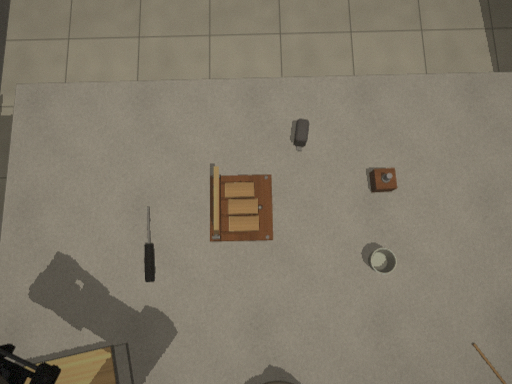

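The side view shows the jig at about (237,190), cup (193,325), stand and pin (311,305), tape (334,222). In the top view the jig is at (241,208) with its hinge to the left (+y), stand at (384,179) and cup (383,260). Next, enlarged crops.

```bash
cat > h.py <<'E'
import numpy as np, cv2
from cell import bot, vision, job, readout
def ray(n,u,v):
    c=vision.calibration(n);K=c["camera_matrix"];T=c["cam_to_world"]
    d=np.linalg.inv(K)@[u,v,1]; d=T[:3,:3]@(d*[1,-1,-1]); return T[:3,3],d
def onz(n,u,v,z):
    o,d=ray(n,u,v); return o+d*(z-o[2])/d[2]
def proj(n,p):
    c=vision.calibration(n);K=c["camera_matrix"];T=c["cam_to_world"]
    q=K@((T[:3,:3].T@(np.asarray(p)-T[:3,3]))*[1,-1,-1]); return q[:2]/q[2]
def tri(a,b):
    (o1,d1),(o2,d2)=ray("top",*a),ray("side",*b)
    d1=d1/np.linalg.norm(d1);d2=d2/np.linalg.norm(d2)
    s=np.linalg.lstsq(np.c_[d1,-d2],o2-o1,rcond=None)[0]
    p,q=o1+s[0]*d1,o2+s[1]*d2; return (p+q)/2,np.linalg.norm(p-q)
E
python3 - <<'E'
import cv2,numpy as np
a=cv2.imread("pics/top0.png");b=cv2.imread("pics/side0.png")
f=lambda im,x,y,w,h,s:cv2.resize(im[y:y+h,x:x+w],None,fx=s,fy=s,interpolation=cv2.INTER_CUBIC)
t=f(a,200,155,80,95,6); s=f(b,192,122,95,105,5)
p=f(a,364,160,40,40,6);q=f(b,286,282,50,50,5)
o=np.zeros((570,800,3),np.uint8);o[:570,:480]=t;o[:240,500:740]=p;o[260:510,500:750]=q
cv2.imwrite("pics/c1.png",o);cv2.imwrite("pics/c2.png",s)
E
```

```text
(no output)
```

View pics/c1.png

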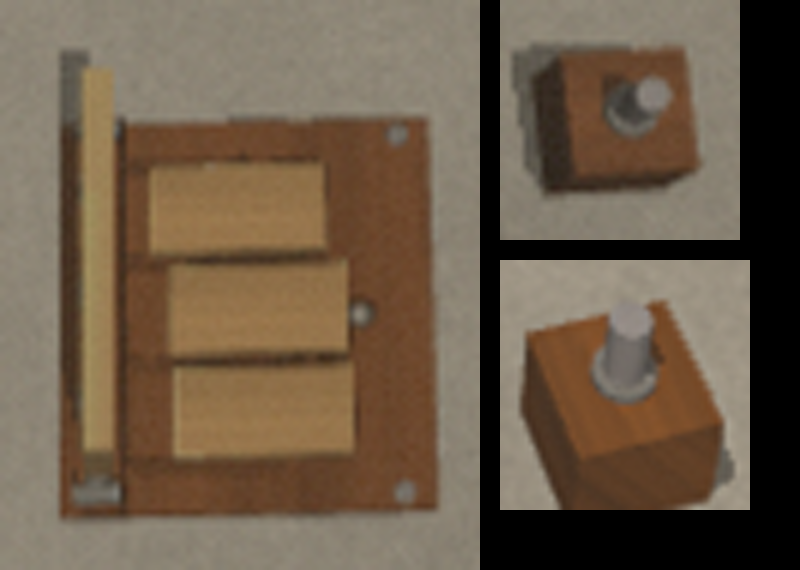

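View pics/c2.png

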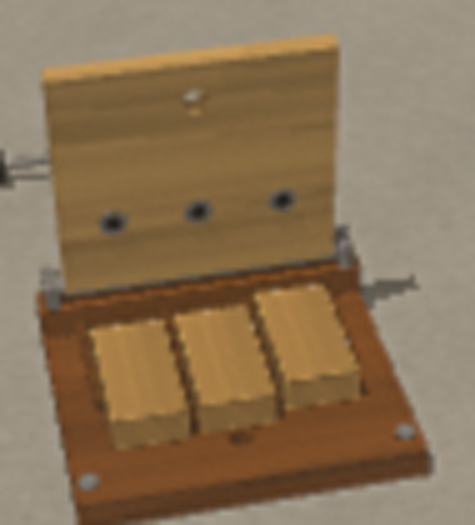

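Top crop: board corners at (428,118), (438,511), (60,517), lower hole near (362,313), cleat ends at X≈326, 348, 354, knob top at (654,94). Side crop: panel free edge from (45,75) to (337,40), lower hole (240,437), knob top (630,318).

Run:
```python
from h import *
np.set_printoptions(precision=4,suppress=True)
T=lambda X,Y:(200+(X+.5)/6-.5,155+(Y+.5)/6-.5)
S=lambda X,Y:(192+(X+.5)/5-.5,122+(Y+.5)/5-.5)
P=lambda X,Y:(364+(X-500+.5)/6-.5,160+(Y+.5)/6-.5)
Q=lambda X,Y:(286+(X-500+.5)/5-.5,282+(Y-260+.5)/5-.5)
a=onz("top",*T(428,118),.018);b=onz("top",*T(438,511),.018);c=onz("top",*T(60,517),.018)
print("corners",a,b,c,np.linalg.norm(a-b),np.linalg.norm(b-c))
d=a-b; th=np.arctan2(d[1],d[0]); e=c-b; th2=np.arctan2(-e[0],e[1]);print("yaw",th,th2)
print("ctr",(a+c)/2)
print("hole top",onz("top",*T(362,313),.018),"side",onz("side",*S(240,437),.018))
sc=[onz("side",*S(*p),.018) for p in((78,523),(431,452),(40,297))]
print("side corners",*sc,np.linalg.norm(sc[0]-sc[1]))
tm=(a+c)/2
for n,p in dict(c0=[(353,366),(354,457),(172,366),(174,459)],c1=[(348,262),(349,352),(168,264),(170,357)],c2=[(326,164),(326,250),(150,166),(150,252)]).items():
    w=np.array([onz("top",*T(*q),.038) for q in p]); print(n,w.mean(0),w[:2].mean(0))
print("knob",tri(P(654,94),Q(630,318)),onz("top",*P(654,94),.084),onz("side",*Q(630,318),.084))
print("knob collar",onz("side",*Q(626,375),.054),onz("top",*P(631,109),.054))
# stand top square corners
print("stand",[onz("top",*P(*q),.05)[:2] for q in((562,52),(684,47),(699,165),(571,184))])
print("panel edge", tri(T(99,70),S(337,40)),tri(T(99,452),S(45,75)), "uphole side ray", )
```

```text
corners [ 0.649  -0.0012  0.018 ] [ 0.4685 -0.0004  0.018 ] [0.4698 0.1689 0.018 ] 0.18047645105758514 0.16930075014302037
yaw -0.004265551999848866 -0.008056135916060844
ctr [0.5594 0.0839 0.018 ]
hole top [0.5587 0.0315 0.018 ] side [0.5575 0.0326 0.018 ]
side corners [ 0.4679 -0.0117  0.018 ] [ 0.6493 -0.0026  0.018 ] [0.4719 0.1808 0.018 ] 0.1815802704615467
c0 [0.5127 0.0763 0.038 ] [0.512  0.0363 0.038 ]
c1 [0.5589 0.0775 0.038 ] [0.5587 0.0374 0.038 ]
c2 [0.605  0.0862 0.038 ] [0.6045 0.0465 0.038 ]
knob (array([ 0.6226, -0.3059,  0.0856]), np.float64(0.0010007148619643905)) [ 0.6235 -0.3065  0.084 ] [ 0.6226 -0.3048  0.084 ]
knob collar [ 0.6227 -0.3075  0.054 ] [ 0.6235 -0.3056  0.054 ]
stand [array([ 0.6513, -0.2782]), array([ 0.6522, -0.3331]), array([ 0.5981, -0.3349]), array([ 0.5909, -0.2774])]
panel edge (array([0.6338, 0.1322, 0.1841]), np.float64(0.0007263710034109242)) (array([0.4846, 0.1325, 0.1846]), np.float64(0.0022170643601583306)) uphole side ray
```

```bash
python3 nudge.py '[[[-0.042, -0.027, 0], 0, 0.088], [[-0.084, -0.055, 0], 0, 0.088], [[-0.126, -0.082, 0], 0, 0.088], [[-0.168, -0.11, 0], 0, 0.088], [[-0.21, -0.137, 0], 0, 0.088]]'
python3 nudge.py '[[[-0.042, -0.027, 0], 0, 0.088], [[-0.084, -0.055, 0], 0, 0.088], [[-0.126, -0.082, 0], 0, 0.088], [[-0.168, -0.11, 0], 0, 0.088], [[-0.21, -0.137, 0], 0, 0.088]]'
python3 nudge.py '[[[-0.042, -0.027, 0], 0.15, 0.088], [[-0.084, -0.055, 0], 0.3, 0.088], [[-0.097, -0.064, 0], 0.45, 0.088], [[-0.097, -0.064, 0.04], 0.6, 0.088], [[-0.097, -0.064, 0.06], 0.75, 0.088]]'
python3 nudge.py '[[[0, 0, 0], 0.15, 0.088], [[0, 0, 0], 0.3, 0.088], [[0, 0, 0], 0.398, 0.088], [[0, 0, 0], 0.398, 0.088]]'
```

```text
clock: 0.6
eef_pos: [0.361, 0.2893, 0.2526]
orientation: [-3.141, -0.0, 2.719]
wrist_force: [1.4, 0.0, 1.0]
gripper_width: 0.0877
finger_force: 0.0
clock: 1.1
eef_pos: [0.496, 0.0787, 0.2526]
orientation: [-3.142, -0.0, 2.718]
wrist_force: [1.2, 1.0, -0.3]
gripper_width: 0.0879
finger_force: 0.0
clock: 1.6
eef_pos: [0.5569, -0.0181, 0.19]
orientation: [-3.139, -0.002, 1.961]
wrist_force: [-0.8, 0.1, -0.2]
gripper_width: 0.0877
finger_force: 0.0
clock: 2.0
eef_pos: [0.5574, -0.0175, 0.1924]
orientation: [-3.141, -0.0, 1.57]
wrist_force: [0.0, -0.9, 0.2]
gripper_width: 0.0878
finger_force: 0.0
```

```bash
python3 nudge.py '[[[0, 0.0015, 0.05], 0, 0.088], [[0, 0.0015, 0.1], 0, 0.088], [[0, 0.0015, 0.14], 0, 0.088], [[0, 0.0015, 0.15], 0, 0.088]]'
python3 nudge.py '[[[0.02, 0, 0], 0, 0.088], [[0.035, 0, 0], 0, 0.088], [[0.045, 0, 0], 0, 0.088], [[0.055, 0, 0], 0, 0.088], [[0.063, 0, 0], 0, 0.088]]'
python3 nudge.py '[[[0.002, 0, 0], 0, 0.088], [[0.004, 0, 0], 0, 0.088], [[0.004, 0, 0], 0, 0.088]]'
```

```text
clock: 2.4
eef_pos: [0.5571, -0.017, 0.0391]
orientation: [-3.134, -0.002, 1.573]
wrist_force: [-0.4, 1.2, 0.5]
gripper_width: 0.0881
finger_force: 0.0
clock: 2.9
eef_pos: [0.5594, 0.0462, 0.0436]
orientation: [3.14, 0.001, 1.572]
wrist_force: [-0.5, -1.2, 0.7]
gripper_width: 0.0881
finger_force: 0.8
clock: 3.2
eef_pos: [0.5593, 0.0492, 0.0429]
orientation: [3.141, 0.0, 1.571]
wrist_force: [-0.0, -1.6, 1.6]
gripper_width: 0.088
finger_force: 0.9
```

Keep creeping until the force rises.

```bash
python3 nudge.py '[[[0.0015, 0, 0], 0, 0.088], [[0.003, 0, 0], 0, 0.088], [[0.003, 0, 0], 0, 0.088]]'
python3 - <<'E'
from h import *
np.set_printoptions(precision=4,suppress=True)
s=readout.read_state();print(s["eef_pos"],s["wrist_force"],s["ft_torque"])
a=vision.grab_frame("top");b=vision.grab_frame("side")
f=lambda im,x,y,w,h,s:cv2.resize(im[y:y+h,x:x+w],None,fx=s,fy=s,interpolation=cv2.INTER_CUBIC)
o=np.zeros((475,800,3),np.uint8);o[:475,:400]=f(a,200,155,80,95,5);o[:420,410:790]=f(b,192,122,95,105,4)
cv2.imwrite("pics/c3.png",o)
E
```

```text
clock: 3.5
eef_pos: [0.5596, 0.0496, 0.043]
orientation: [3.141, 0.005, 1.57]
wrist_force: [-0.6, -18.2, 1.5]
gripper_width: 0.0877
finger_force: 8.9
[0.5596 0.0496 0.043 ] [ -0.6108 -18.1999   1.5284] [-2.8833  0.2079 -0.0688]
```

View pics/c3.png

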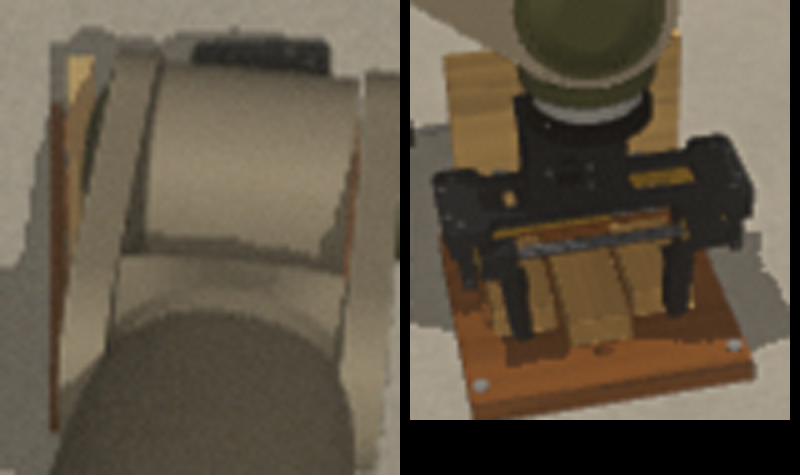

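The side crop shows both fingers, at (518,330) and (680,310), pressed on the outer cleats; 18 N with no yaw moment means both are flush. Now the middle one with closed fingers.

```bash
python3 nudge.py '[[[-0.02, 0, 0], 0, 0.088], [[-0.033, 0, 0], 0, 0], [[-0.033, 0, 0], 0, 0], [[-0.033, 0, 0], 0, 0], [[-0.033, 0, 0], 0, 0]]' 20
python3 nudge.py '[[[0, 0, 0], 0, 0], [[0, 0, 0], 0, 0], [[0, 0, 0], 0, 0], [[0, 0, 0], 0, 0]]'
python3 nudge.py '[[[0.01, 0, 0], 0, 0], [[0.016, 0, 0], 0, 0], [[0.021, 0, 0], 0, 0], [[0.026, 0, 0], 0, 0], [[0.03, 0, 0], 0, 0]]'
python3 nudge.py '[[[0.0015, 0, 0], 0, 0], [[0.003, 0, 0], 0, 0], [[0.003, 0, 0], 0, 0]]'
```

```text
clock: 4.1
eef_pos: [0.559, 0.0202, 0.0427]
orientation: [-3.141, -0.0, 1.571]
wrist_force: [0.1, 0.2, -0.9]
gripper_width: 0.0579
finger_force: 0.0
clock: 4.5
eef_pos: [0.5591, 0.0197, 0.0427]
orientation: [3.142, -0.0, 1.571]
wrist_force: [-0.7, -0.4, 1.0]
gripper_width: 0.026
finger_force: 0.0
clock: 5.0
eef_pos: [0.5592, 0.0497, 0.0428]
orientation: [3.141, 0.001, 1.571]
wrist_force: [-0.8, -23.5, 1.8]
gripper_width: 0.0004
finger_force: 11.8
clock: 5.3
eef_pos: [0.5592, 0.0497, 0.0429]
orientation: [-3.141, 0.005, 1.571]
wrist_force: [-2.4, -18.8, 0.7]
gripper_width: 0.0002
finger_force: 9.5
```

```bash
python3 nudge.py '[[[-0.013, 0, 0], 0, 0], [[-0.013, 0, -0.05], 0, 0], [[-0.013, 0, -0.1], 0, 0], [[-0.013, 0, -0.15], 0, 0], [[-0.013, 0, -0.2], 0, 0]]'
python3 nudge.py '[[[0, 0, -0.02], 0, 0], [[0.05, 0, -0.02], 0, 0], [[0.1, 0, -0.02], 0, 0], [[0.148, 0, -0.02], 0, 0], [[0.148, 0, -0.02], 0, 0]]'
python3 - <<'E'
from h import *
s=readout.read_state();print(s["eef_pos"])
b=vision.grab_frame("side");a=vision.grab_frame("top")
f=lambda im,x,y,w,h,s:cv2.resize(im[y:y+h,x:x+w],None,fx=s,fy=s,interpolation=cv2.INTER_CUBIC)
o=np.zeros((475,800,3),np.uint8);o[:475,:400]=f(a,200,155,80,95,5);o[:420,410:790]=f(b,192,122,95,105,4)
cv2.imwrite("pics/c4.png",o)
E
```

```text
clock: 5.8
eef_pos: [0.5586, 0.0396, 0.2449]
orientation: [-3.142, -0.0, 1.571]
wrist_force: [0.5, -0.5, 0.4]
gripper_width: 0.0009
finger_force: 0.0
clock: 6.3
eef_pos: [0.5581, 0.1924, 0.2625]
orientation: [-3.141, -0.002, 1.577]
wrist_force: [0.5, -0.7, -0.8]
gripper_width: 0.0004
finger_force: 0.0
[0.55808615 0.19237564 0.26248159]
```

View pics/c4.png

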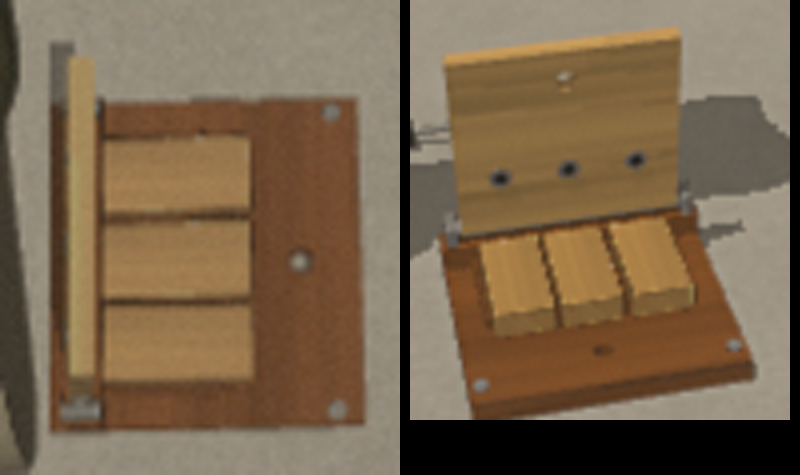

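All three cleat ends line up at X=251 in the top crop, against the fence; panel still upright. Now fold it.

```bash
python3 nudge.py '[[[0, 0, 0.05], 0, 0], [[0, 0, 0.085], 0, 0], [[0, 0, 0.1], 0, 0], [[0, 0, 0.1], 0, 0]]'
python3 nudge.py '[[[-0.012, 0, 0], 0, 0], [[-0.024, 0, 0], 0, 0], [[-0.037, 0, 0], 0, 0], [[-0.05, 0, 0.002], 0, 0], [[-0.0626, 0, 0.005], 0, 0]]'
python3 nudge.py '[[[-0.012, 0, 0.0045], 0, 0], [[-0.024, 0, 0.011], 0, 0], [[-0.034, 0, 0.019], 0, 0], [[-0.044, 0, 0.028], 0, 0], [[-0.052, 0, 0.038], 0, 0]]'
python3 nudge.py '[[[-0.0074, 0, 0.011], 0, 0], [[-0.013, 0, 0.023], 0, 0], [[-0.0174, 0, 0.035], 0, 0], [[-0.019, 0, 0.043], 0, 0], [[-0.0204, 0, 0.051], 0, 0]]'
python3 nudge.py '[[[0, 0, 0.003], 0, 0], [[0, 0, 0.006], 0, 0], [[0, 0, 0.006], 0, 0]]'
```

```text
clock: 6.8
eef_pos: [0.5584, 0.1859, 0.1606]
orientation: [-3.137, 0.001, 1.569]
wrist_force: [-0.1, -0.3, -0.5]
gripper_width: 0.0003
finger_force: 0.0
clock: 7.3
eef_pos: [0.5594, 0.1238, 0.1583]
orientation: [3.14, -0.001, 1.57]
wrist_force: [1.9, 3.7, -0.7]
gripper_width: 0.0
finger_force: 1.4
clock: 7.8
eef_pos: [0.559, 0.072, 0.1189]
orientation: [-3.141, 0.0, 1.571]
wrist_force: [1.4, 1.4, 0.9]
gripper_width: 0.0005
finger_force: 1.0
clock: 8.3
eef_pos: [0.5589, 0.0524, 0.0679]
orientation: [-3.141, 0.0, 1.571]
wrist_force: [-0.8, 1.1, 0.6]
gripper_width: 0.0003
finger_force: 0.9
clock: 8.6
eef_pos: [0.5589, 0.0524, 0.0644]
orientation: [3.141, 0.001, 1.571]
wrist_force: [-6.4, -1.9, 15.5]
gripper_width: 0.0004
finger_force: 8.0
```

```bash
python3 nudge.py '[[[0, 0, 0.001], 0, 0], [[0, 0, 0.001], 0, 0], [[0, 0, -0.04], 0, 0.0], [[0, 0, -0.09], 0, 0.088], [[0, 0, -0.13], 0, 0.088]]'
python3 nudge.py '[[[-0.049, 0.009, 0], 0, 0.088], [[-0.098, 0.018, 0], 0, 0.088], [[-0.147, 0.027, 0], 0, 0.088], [[-0.196, 0.036, 0], 0, 0.088], [[-0.245, 0.045, 0], 0, 0.088]]'
python3 - <<'E'
from h import *
np.set_printoptions(precision=4,suppress=True)
s=readout.read_state();print(s["eef_pos"])
b=vision.grab_frame("side");a=vision.grab_frame("top")
f=lambda im,x,y,w,h,s:cv2.resize(im[y:y+h,x:x+w],None,fx=s,fy=s,interpolation=cv2.INTER_CUBIC)
o=np.zeros((475,800,3),np.uint8);o[:475,:400]=f(a,200,155,80,95,5);o[:420,410:790]=f(b,192,122,95,105,4)
cv2.imwrite("pics/c5.png",o);cv2.imwrite("pics/top5.png",a);cv2.imwrite("pics/side5.png",b)
E
```

```text
clock: 9.1
eef_pos: [0.5591, 0.0528, 0.1954]
orientation: [3.14, 0.0, 1.571]
wrist_force: [0.3, 0.7, -0.5]
gripper_width: 0.0141
finger_force: 0.0
clock: 9.6
eef_pos: [0.6042, -0.1942, 0.1929]
orientation: [3.141, 0.0, 1.571]
wrist_force: [1.0, -0.1, 0.1]
gripper_width: 0.0544
finger_force: 0.0
[ 0.6042 -0.1942  0.1929]
```

View pics/c5.png

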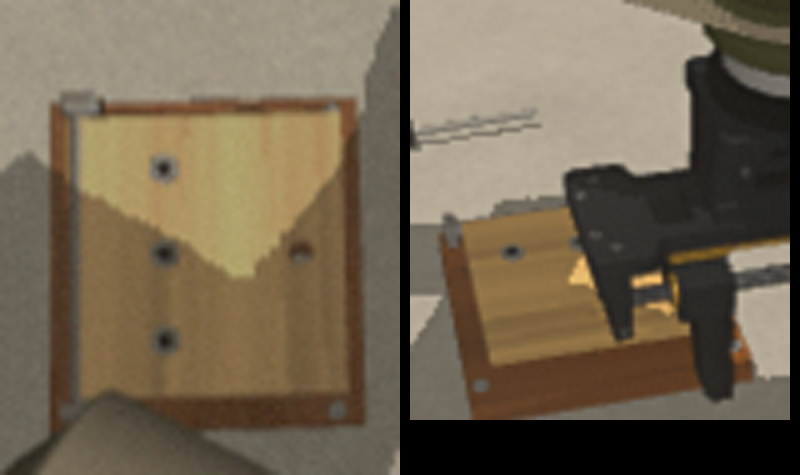

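The panel is shut; its hole is at (301,252) in the top crop, bushings at X=164. Now over the pin and down.

```bash
python3 nudge.py '[[[-0.049, 0.009, 0], 0, 0.088], [[-0.098, 0.017, 0], 0, 0.088], [[-0.1125, 0.0188, 0], 0, 0.088], [[-0.1125, 0.0188, 0], 0, 0.088]]'
python3 nudge.py '[[[0, 0, 0.05], 0, 0.088], [[0, 0, 0.09], 0, 0.088], [[0, 0, 0.115], 0, 0.088], [[0, 0, 0.121], 0, 0.088], [[0, 0, 0.121], 0, 0.088]]'
python3 - <<'E'
from h import *
np.set_printoptions(precision=4,suppress=True)
T=lambda X,Y:(200+(X+.5)/5-.5,155+(Y+.5)/5-.5)
print("upper",onz("top",*T(301,252),.05),"lower",onz("top",*T(300,261),.018))
for p in((50,103),(355,98),(363,428),(50,430)):print(onz("top",*T(*p),.018))
for y in(168,253,340):print("bush",onz("top",*T(164,y),.052))
E
```

```text
clock: 10.1
eef_pos: [0.6227, -0.3061, 0.1919]
orientation: [-3.141, -0.0, 1.569]
wrist_force: [-0.4, 0.1, -0.8]
gripper_width: 0.0878
finger_force: 0.0
clock: 10.6
eef_pos: [0.6231, -0.3033, 0.072]
orientation: [-3.141, -0.001, 1.572]
wrist_force: [1.2, 0.2, 0.4]
gripper_width: 0.0878
finger_force: 0.0
upper [0.5588 0.0316 0.05  ] lower [0.5586 0.0324 0.018 ]
[0.6505 0.169  0.018 ]
[ 0.6491 -0.0003  0.018 ]
[0.4673 0.0007 0.018 ]
[0.4702 0.1688 0.018 ]
bush [0.6055 0.1037 0.052 ]
bush [0.5597 0.1042 0.052 ]
bush [0.5136 0.1046 0.052 ]
```

```bash
python3 nudge.py '[[[0, 0, 0], 0, 0.03], [[0, 0, 0], 0, 0.03], [[0, 0, 0], 0, 0.03], [[0, 0, 0], 0, 0.03], [[0, 0, 0], 0, 0.03]]' 50
python3 nudge.py '[[[0, 0, 0], 0, 0], [[0, 0, 0], 0, 0], [[0, 0, 0], 0, 0], [[0, 0, 0], 0, 0], [[0, 0, 0], 0, 0]]'
```

```text
clock: 11.1
eef_pos: [0.6229, -0.305, 0.0721]
orientation: [3.141, 0.0, 1.571]
wrist_force: [0.1, 0.2, -0.2]
gripper_width: 0.0497
finger_force: 0.0
clock: 11.6
eef_pos: [0.6229, -0.305, 0.0717]
orientation: [3.142, 0.0, 1.571]
wrist_force: [-0.2, -0.0, 0.2]
gripper_width: 0.0148
finger_force: 50.0
```

```bash
python3 nudge.py '[[[0, 0, -0.02], 0, 0], [[0, 0, -0.05], 0, 0], [[0, 0, -0.08], 0, 0], [[0, 0, -0.1], 0, 0], [[0, 0, -0.1], 0, 0]]'
python3 nudge.py '[[[0.03, 0, 0], 0, 0], [[0.06, 0, 0], 0, 0], [[0.06, 0, 0], 0, 0], [[0.06, 0, 0], 0, 0]]'
python3 - <<'E'
from h import *
s=readout.read_state();print(s["eef_pos"],s["gripper_width"],s["finger_force"])
b=vision.grab_frame("side");a=vision.grab_frame("top")
u,v=proj("side",s["eef_pos"]).astype(int)
t,w=proj("top",s["eef_pos"]).astype(int);print(u,v,t,w)
f=lambda im,x,y,w,h,s:cv2.resize(im[y:y+h,x:x+w],None,fx=s,fy=s,interpolation=cv2.INTER_CUBIC)
cv2.imwrite("pics/c6.png",f(b,u-50,v-40,100,100,6));cv2.imwrite("pics/side6.png",b);cv2.imwrite("pics/top6.png",a)
E
```

```text
clock: 12.1
eef_pos: [0.6237, -0.3054, 0.1748]
orientation: [3.137, 0.003, 1.571]
wrist_force: [-1.1, 0.2, -0.4]
gripper_width: 0.0145
finger_force: 50.0
clock: 12.5
eef_pos: [0.6227, -0.2446, 0.1706]
orientation: [-3.14, -0.001, 1.572]
wrist_force: [-0.2, -0.2, -0.3]
gripper_width: 0.0146
finger_force: 50.0
[ 0.6226839  -0.24461141  0.17061239] 0.014635729314977659 50.0014784373343
303 235 374 168
```

View pics/c6.png

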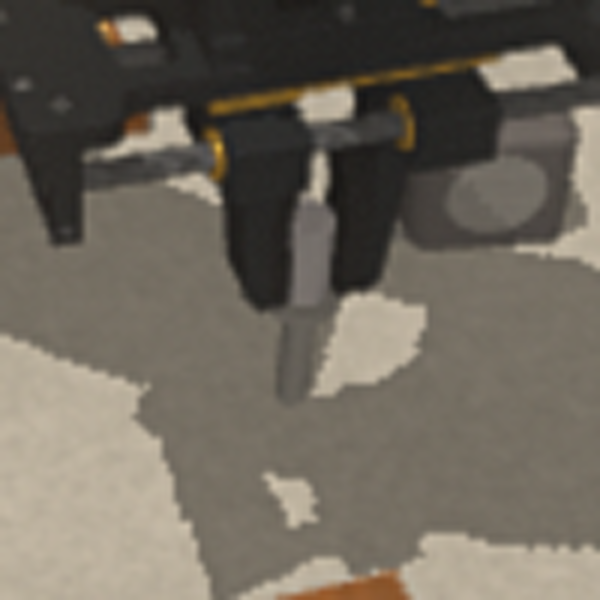

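The pin is held: knob top at (314,205), foot tip near (290,402) in the crop. Check that against an upright pin.

Run:
```python
from h import *
p=np.array([.62268,-.2446,.1706])
for dz in(.0122,-.0178,-.0218,-.0678):
    q=proj("side",p+[0,0,dz]); print(dz,(q-[253,195])*6+2.5)
    print("  d/dx,d/dy per mm",(proj("side",p+[.001,0,dz])-q)*6,(proj("side",p+[0,.001,dz])-q)*6)
```

```text
0.0122 [310.105023   214.81517556]
  d/dx,d/dy per mm [ 3.24870117 -0.57239459] [-1.14167968 -2.29361285]
-0.0178 [303.07901963 287.63110551]
  d/dx,d/dy per mm [ 3.16187347 -0.57554594] [-1.10248048 -2.31479716]
-0.0218 [302.17108958 297.04068975]
  d/dx,d/dy per mm [ 3.15064571 -0.57587634] [-1.09744788 -2.31719207]
-0.0678 [292.18415611 400.54303806]
  d/dx,d/dy per mm [ 3.02703074 -0.57834988] [-1.04258764 -2.33835969]
```

```bash
python3 nudge.py '[[[0.04, -0.01, 0], 0, 0], [[0.085, -0.02, 0], 0, 0], [[0.13, -0.03, 0], 0, 0], [[0.175, -0.04, 0], 0, 0], [[0.22, -0.052, 0], 0, 0]]'
python3 nudge.py '[[[0.04, -0.0117, 0], 0, 0], [[0.0564, -0.0117, 0], 0, 0], [[0.0564, -0.0117, 0.025], 0, 0], [[0.0564, -0.0117, 0.04], 0, 0], [[0.0564, -0.0117, 0.04], 0, 0]]'
python3 - <<'E'
from h import *
s=readout.read_state();p=s["eef_pos"];print(p,s["gripper_width"],s["finger_force"])
b=vision.grab_frame("side")
u,v=proj("side",p-[0,0,.068]).astype(int);print(u,v)
for q in(p-[0,0,.0678],[.5588,.0318,.05],[.5588,.0318,.018]): print((proj("side",q)-[u-30,v-35])*10+4.5)
cv2.imwrite("pics/c7.png",cv2.resize(b[v-35:v+25,u-30:u+30],None,fx=10,fy=10,interpolation=cv2.INTER_CUBIC))
E
```

```text
clock: 13.1
eef_pos: [0.5706, -0.0244, 0.1714]
orientation: [3.142, 0.0, 1.569]
wrist_force: [0.6, -0.1, -0.9]
gripper_width: 0.0144
finger_force: 50.0
clock: 13.6
eef_pos: [0.5589, 0.0305, 0.1298]
orientation: [-3.138, -0.0, 1.57]
wrist_force: [0.9, 0.4, -0.1]
gripper_width: 0.0145
finger_force: 50.0
[0.55894708 0.03050309 0.12976556] 0.014456737307143206 50.00122306868434
239 196
[311.60934105 354.01090757]
[311.69362771 388.38851747]
[316.11681248 485.61300876]
```

View pics/c7.png

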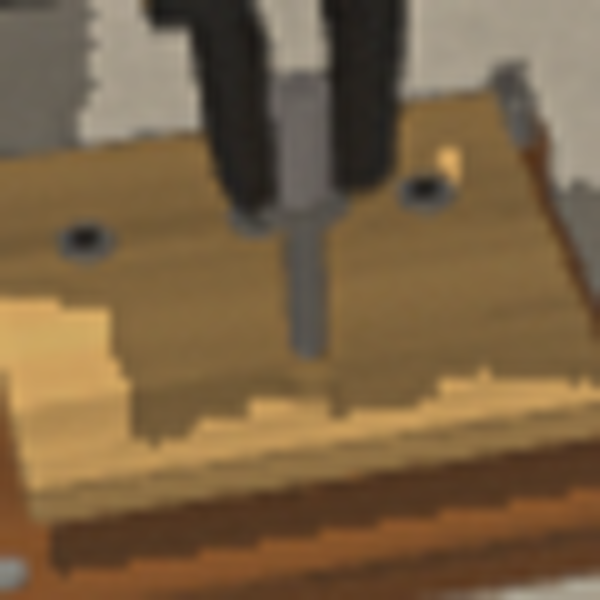

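The foot is at (309,355), with the faint hole just below it near (310,382), in line. Descend, watching the force.

```bash
python3 nudge.py '[[[0, 0, 0], 0, 0], [[0, 0, 0.006], 0, 0], [[0, 0, 0.012], 0, 0], [[0, 0, 0.018], 0, 0], [[0, 0, 0.018], 0, 0]]'
```

```text
clock: 14.15
eef_pos: [0.5588, 0.0316, 0.1129]
orientation: [-3.14, -0.0, 1.571]
wrist_force: [0.3, 0.4, -1.9]
gripper_width: 0.0147
finger_force: 50.0
```

```bash
python3 nudge.py '[[[0, 0, 0.006], 0, 0], [[0, 0, 0.012], 0, 0], [[0, 0, 0.017], 0, 0], [[0, 0, 0.017], 0, 0]]'; python3 nudge.py '[[[0, 0, 0.005], 0, 0], [[0, 0, 0.01], 0, 0], [[0, 0, 0.014], 0, 0], [[0, 0, 0.014], 0, 0]]'
```

```text
clock: 14.55
eef_pos: [0.5589, 0.0315, 0.0959]
orientation: [-3.14, -0.0, 1.571]
wrist_force: [-0.5, 0.7, -1.4]
gripper_width: 0.0151
finger_force: 50.0
clock: 14.95
eef_pos: [0.559, 0.0315, 0.0821]
orientation: [-3.141, -0.0, 1.571]
wrist_force: [0.0, 1.8, -1.2]
gripper_width: 0.0147
finger_force: 50.0
```

```bash
python3 nudge.py '[[[0, 0, 0.004], 0, 0], [[0, 0, 0.008], 0, 0], [[0, 0, 0.01], 0, 0], [[0, 0, 0.01], 0, 0]]'; python3 nudge.py '[[[0, 0, 0.001], 0, 0], [[0, 0, 0.001], 0, 0], [[0, 0, 0.001], 0, 0]]'
```

```text
clock: 15.35
eef_pos: [0.559, 0.0315, 0.0724]
orientation: [-3.141, -0.0, 1.571]
wrist_force: [-0.7, 1.7, -2.1]
gripper_width: 0.0148
finger_force: 50.0
clock: 15.65
eef_pos: [0.5592, 0.0315, 0.0718]
orientation: [3.142, -0.0, 1.571]
wrist_force: [0.5, 2.7, -0.9]
gripper_width: 0.0147
finger_force: 50.0
```

```bash
python3 nudge.py '[[[0, 0, 0.001], 0, 0], [[0, 0, 0.002], 0, 0], [[0, 0, 0.002], 0, 0], [[0, 0, 0.002], 0, 0]]'; python3 nudge.py '[[[0, 0, 0.0005], 0, 0], [[0, 0, 0.001], 0, 0], [[0, 0, 0.001], 0, 0], [[0, 0, 0.001], 0, 0]]'
```

```text
clock: 16.05
eef_pos: [0.5593, 0.0316, 0.0715]
orientation: [3.14, 0.0, 1.571]
wrist_force: [-5.0, 1.9, 15.7]
gripper_width: 0.0145
finger_force: 50.0
clock: 16.45
eef_pos: [0.5593, 0.0315, 0.0714]
orientation: [3.139, 0.0, 1.571]
wrist_force: [-8.5, 3.3, 24.7]
gripper_width: 0.0143
finger_force: 50.0
```

```bash
python3 nudge.py '[[[0, 0, -0.0013], 0, 0], [[0, 0, -0.0013], 0, 0], [[0, 0, -0.0013], 0, 0], [[0, 0, -0.0013], 0, 0], [[0, 0, -0.0013], 0, 0]]'
python3 - <<'E'
from h import *
s=readout.read_state();p=s["eef_pos"]
b=vision.grab_frame("side");u,v=proj("side",p).astype(int);print(u,v)
cv2.imwrite("pics/c8.png",cv2.resize(b[v-45:v+35,u-50:u+50],None,fx=6,fy=6,interpolation=cv2.INTER_CUBIC))
E
```

```text
clock: 16.95
eef_pos: [0.5592, 0.0316, 0.0716]
orientation: [3.14, 0.0, 1.571]
wrist_force: [-4.5, 3.1, 13.7]
gripper_width: 0.0145
finger_force: 50.0
239 192
```

View pics/c8.png

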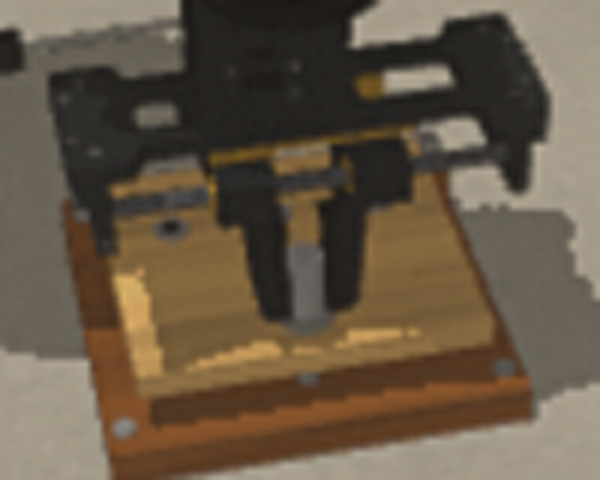

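The collar is seated at (308,322), the shaft shows in the gap at (308,378), and the pin is pressed with about 13.7 N. Hand in.

```bash
python3 -c "
from cell import bot, vision, job, readout
print(job.close_job())"
```

```text
the job is handed in; nothing more can be done
None
```

I handed the job in at about 17 s with all three cleats flush, the jig folded shut and the pin home with its collar on the upper half, still gripped at 50 N and pressed down with about 14 N; no verdict came back.

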